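# Start the die press: power, tray, clamp, go

## Robot

A 6-joint arm with a two-finger parallel gripper is mounted at the origin on the work surface. World frame = base frame: x ahead of the robot, y to its left, z up, the work surface at z = 0. Lengths are in m, angles in degrees, forces in N, time in s.
With the tool pointing down it reaches from about 0.25 to 0.725 m from the base axis. Payload 9.7 kg.
Tool frame: the origin (TCP) lies at the very end of the fingers, on their centre line; the grasp point (between the pads) lies 19 mm behind it; z points along the fingers, y is the line along which they close (so a half turn about z gives the same grasp; the last joint's range is limited). The gripper opens to 85 mm and grips with 20 to 120 N. Pads are 22 mm wide; open, the fingers measure 114 mm over their backs; the gripper's body (76 mm by 85 mm) begins 54 mm behind the grasp point. The pads swing forward as they close: fully open they stand 13 mm farther back than shut.
Start: joints at [-75.63, 4.979, 10.078, 95.1, 0, 90], TCP at [0.136, -0.533, 0.231] pointing down, gripper open.
Joint ranges: [-179.16, 179.16], [-48.56, 103.87], [-65.8, 70.77], [-126.05, 130.52], [-82.76, 87.17], [-180, 180]. Speed limits (degrees/s): [127.2, 127.2, 147.25, 180, 180, 180].

## Interface

Orientations are given as [roll, pitch, yaw] about the fixed x, y, z axes, in that order (R = Rz(yaw) Ry(pitch) Rx(roll)).
In Python, from workcell import bot gives the robot as it stands.
- The arm moves only by the tool arm_command, never from a script. Its argument "series" is a list of rows, each a list of 4 numbers: the shift along the tool's x, y, z in m, then the turn about the tool's z in rad. A call has exactly 5 rows; each row is the pose to reach, as a shift and turn from the pose commanded when the call began, along the tool's axes at that moment; what a row does not reach only later rows make up. A row lasts 1/10 s, in which the tool goes at most 50 mm and 8.59 degrees, less where a joint would pass 70% of its speed; a pose out of reach is approached as far as the arm can. A call with a gripper value outside its range is refused whole. "hand" is the finger opening in m, from 0 to 0.0854, set as the call begins (left out, the last holds). The fingers move at their own pace and stop on an object; "grip_force" is the grip in N (left out, the last holds). Time passes only in rows, so rows that repeat a pose let the fingers close, or fill a call up. It gives the time, the measured TCP pose, the force, the opening and the grip force at its end, in the units of the state.
- bot.get_obs(): the state, without advancing time (a new reading comes with each control period).
- bot.camera(name): name is "side" or "top"; returns a dict with "color" (420x560x3 uint8, blue, green, red), "camera_matrix" (3x3 intrinsics, pixels), "xyz" and "orientation" of the camera in the world. Camera axes: x right, y up, looking along -z (the intrinsics and any distortion apply to the point x, -y, -z); pixel columns grow to the right and rows downward; lengths in m; the calibration is good to about 2 mm. A picture is of the moment at which its call begins. There is no depth.
- bot.job_done(): hands the job in; it is judged then, once.
Trained networks look in the newest picture that a camera, given by its name, has taken for a name from the list of things; names that differ only in an ending like _2 or _b are one class to them, and where a whole thing is asked for, a point or a joint stands for the part that bears it (a point fixed in the world has none). Each returns a list of dicts, best first, with "confidence" (0 to 1); they miss things now and then, are a little off and sometimes report something else, mostly with a low value. They report only what shows in the picture. A call takes as long as a camera call. They do not tell look-alikes from the thing itself.
- bot.find_in(camera, target): "location" ([column, row] in pixels, amid what is visible of it).
- bot.mark_of(camera, target): "location" ([column, row] in pixels: a listed point, or the origin of a listed thing).
The state is a dict: "time": time; "q": joint angles; "qd": joint speeds; "joint_efforts": joint torques, N m; "ee_pos": TCP position; "tcp_rot": TCP orientation; "wrist_force": force on the tool from outside, world axes, zero at the start; "torque": the same for the moment, N m; "opening": finger opening in m; "grasp_force": force on a finger pad.
Only numpy, scipy, OpenCV 4.12 (cv2) and the standard library are available. Lean on these libraries where they do the work, as an engineer would, in place of code of your own. Each camera call takes 0.05 s, during which the arm holds its last target. There are 200 camera calls.

## Task

Start the bench press with the fingertips, lifting nothing: press the raised half of the blue rocker down until it lies flat (power on), then push the orange front of the die tray until it is fully home, then press the yellow button fully down so that it stays down (clamp), and last press the green button fully down and let it come up again. Keep to that order, do not press the red stop button, do not touch the brass die riding on the tray, and leave the jar, bottle, tools and cup where they are.

Things in the scene. Friction and masses are not known exactly. Their poses are not given: they have to be found in the camera images.
- press: Fixed green two-post bench die press. Origin on the table under the middle of the bed's front edge. Its x axis points into the press (the way the tray slides home), y to the left, z up. Bed 180 mm wide, 30 mm high, reaching 240 mm in +x; two posts at x = 110 mm and a crosshead (x 75 to 145 mm, top 207 mm high) stand well behind the tray's front plate; nothing overhangs x below 70 mm.
- tray (a joint): How far the die tray stands out of the press, m: 0 fully home (hard stop), about 0.06 to 0.09 at the start. It slides along the press's x axis with about 2.5 N of friction and stays where it is left.
- tray_front (a point): Middle of the outer face of the tray's upright orange front plate (134 mm wide, 10 mm thick, from 12 to 75 mm above the table; this point is 45 mm above the table). Axes as press; the face looks to -x, so push it to +x. This face lies 10 mm before the press's origin when home.
- die: Loose brass stamping die, 56 x 46 x 24 mm, 0.25 to 0.5 kg, lying on the aluminium tray (floor 42 mm above the table, 8 mm lips) about 120 mm behind the front plate's outer face. Origin at the middle of its underside.
- console: Fixed grey button console, 130 mm (x) by 300 mm (y), flat top 55 mm high. Origin on the table under its centre. The rocker and three round buttons stand on top in one row along its y axis, 70 mm apart, in any order.
- rocker (a joint): Angle of the blue power rocker, rad: 0 off, 0.36 on (hard stop). It is a V-shaped paddle, each half 40 mm long and 30 mm wide. Off, the half away from the robot stands raised at a slope of 0.36 rad; pressing its outer end down with about 2 to 4 N tips it until that half lies level (and the other, with a white dot, is raised), and it stays so.
- rocker_pad (a point): Point on the upper face of the rocker half that is raised when off, on its middle line 30 mm from the pivot, 10 mm from the outer end. It moves with the rocker: about 94 mm above the table when off, 84 mm when on. Its z axis is square to that face, its y axis along the pivot.
- yellow (a joint): Depression of the yellow clamp button, m: 0 up, 0.008 fully down. Takes about 3 N and stays down where it is left (a push latch).
- yellow_top (a point): Middle of the yellow button's flat top, 32 mm diameter, 79 mm above the table when up; moves with it. Grey collar 48 mm in diameter, top 67 mm above the table. Press straight down.
- green (a joint): Depression of the green start button, m: 0 up, 0.008 fully down (about 5 N). Sprung: it comes up when let go.
- green_top (a point): Middle of the green button's flat top, 32 mm diameter, about 79 mm above the table when up; moves with it. Grey collar as the yellow one. Press straight down.
- red (a joint): Depression of the red stop button, m: 0 up, 0.008 down; sprung. Not to be pressed.
- red_top (a point): Middle of the red button's flat top, same size as the green one.
- jar: Bystander: amber glass jar with black lid, 56 mm diameter, 70 mm high. Leave it alone.
- bottle: Bystander: white bottle with red cap, 48 mm diameter, 120 mm high. Leave it alone.
- slicker: Bystander: dark wooden edge slicker (turned spool), 40 mm diameter, 60 mm high. Leave it alone.
- awl: Bystander: lying awl with wooden handle, 140 mm long. Leave it alone.
- mallet: Bystander: lying wooden mallet, 240 mm long. Leave it alone.
- brush: Bystander: lying brush, 180 mm long. Leave it alone.
- cup: Bystander: blue ceramic cup, 72 mm diameter, 80 mm high. Leave it alone.
Mind the look-alikes: they are no part of the job. There is more than one size of the die; the one meant has the size given above.

How it is judged (in metres and radians):
On the way, in this order (a step that is already met when the one before it is completed fails the run):
1. the power rocker is pressed on (value of joint rocker above 0.32 rad), for 0.1 s.
2. the tray is pushed fully home (value of joint tray below 0.004 m), for 0.2 s.
3. the yellow clamp button is pressed down (value of joint yellow above 0.006 m), for 0.1 s.
4. the green start button is pressed down (value of joint green above 0.0055 m), for 0.05 s.
At the end, for the whole second after the job is handed in: Rocker on (beyond 0.32 rad), tray home within 4 mm, yellow button down by more than 6 mm, green and red buttons up within 2 mm, the die lying flat and at rest on the tray, bystanders within 30 mm of where they stood (value of joint rocker above 0.32 rad and value of joint tray below 0.004 m and value of joint yellow above 0.006 m and value of joint each of green, red below 0.002 m and x of die in the frame of tray_front between 0.06 and 0.16 m and z of die in the frame of tray_front below 0.005 m and angle between die's own z axis and vertical below 0.1 rad and linear speed of die below 0.02 m/s and distance of each of jar, bottle, slicker, awl, mallet, brush, cup from where it was at the start of the episode below 0.03 m); the robot touches nothing.
It fails at once if a step is done out of order: the tray is pushed home before the power rocker is on; the yellow button is pressed before the tray is home; the green button is pressed before the yellow one is down ((value of joint tray below 0.03 m and value of joint rocker below 0.28 rad) or (value of joint yellow above 0.004 m and value of joint tray above 0.007 m) or (value of joint green above 0.004 m and value of joint yellow below 0.005 m)).
It fails at once if the red stop button is pressed (value of joint red above 0.003 m).
It fails at once if the die is touched by the robot (contact force between any of the fingers, the arm and die above 0.5 N).
It fails at once if the die is lifted off the tray or tipped (z of die in the frame of tray_front above 0.015 m or angle between die's own z axis and vertical above 0.3 rad).
It fails at once if a bystander is moved more than 30 mm or lifted (distance of any of jar, bottle, slicker, awl, mallet, brush, cup from where it was at the start of the episode above 0.03 m).
It also fails if it takes over 64 s, if anything falls off the work surface, if the arm or the gripper's body presses on something with over 40 N, if the wrist force passes 120 N, or if a joint passes its speed limit or range.

## Working session

There is one attempt and no reset: what is moved stays moved. The work goes in short steps, Python scripts to look and compute and a tool call to move; the robot and the scene stay as the last step left them, time stands still between calls to the robot, and variables do not carry over. Pictures are saved under pics/ and viewed, at most 10 in all, crops included, and the job is handed in when it is done.

Besides the shell and the picture viewer there is one more tool, called after ">>>" as name(argument=value, ...) on one line, values as JSON. arm_command: Moves the arm, as the interface text tells. Its arguments: {"type":"object","properties":{"series":{"type":"array"},"hand":{"type":"number"},"grip_force":{"type":"number"}},"required":["series"]}

```bash
mkdir -p pics; cat > h.py <<'E'
import numpy as np, cv2, json
from scipy.spatial.transform import Rotation as R
from workcell import bot
def cam(n):
    c=bot.camera(n); return c
def rot(o):
    o=np.array(o,float)
    if o.shape==(3,3): return o
    return R.from_euler('xyz',o,degrees=True).as_matrix() if o.size==3 else R.from_quat(o).as_matrix()
def ray(c,px):
    K=np.array(c['camera_matrix']); d=np.linalg.inv(K)@[px[0],px[1],1]
    return np.array(c['xyz']), rot(c['orientation'])@(d*[1,-1,-1])
def atz(c,px,z):
    o,d=ray(c,px); return o+d*(z-o[2])/d[2]
def proj(c,p):
    q=rot(c['orientation']).T@(np.array(p)-c['xyz'])*[1,-1,-1]; u=np.array(c['camera_matrix'])@q; return u[:2]/u[2]
E
python3 - <<'E'
from h import *
C={}
for n in('top','side'):
    c=C[n]=cam(n); cv2.imwrite(f'pics/{n}0.png',c['color']); print(n,c['xyz'],c['orientation'],[k for k in c])
    print(np.array(c['camera_matrix']).tolist())
Z=dict(press=0,tray_front=.045,console=0,rocker_pad=.094,yellow_top=.079,green_top=.079,red_top=.079,die=.042)
for t,z in Z.items():
    for n in C:
        for m in bot.mark_of(n,t)[:3]:
            print(t,n,np.round(m['location']),round(m['confidence'],2),atz(C[n],m['location'],z).round(3))
for t in 'jar bottle slicker cup mallet awl brush'.split():
    for m in bot.find_in('top',t)[:2]: print(t,np.round(m['location']),round(m['confidence'],2),atz(C['top'],m['location'],.03).round(3))
print(bot.get_obs())
E
```

```text
top [ 3.01163199e-01 -3.06815955e-04  1.54635919e+00] [  9.41012511   0.46872787 -91.58815759] ['color', 'camera_matrix', 'xyz', 'orientation']
[[507.22829151966465, 0.0, 281.60800374005146], [0.0, 507.22829151966465, 207.14250506108854], [0.0, 0.0, 1.0]]
side [0.50277824 0.86667819 1.1284219 ] [  39.78103981   -0.59319386 -177.52261702] ['color', 'camera_matrix', 'xyz', 'orientation']
[[426.99367818976026, 0.0, 282.606520220561], [0.0, 426.99367818976026, 207.91628709799807], [0.0, 0.0, 1.0]]
press top [246. 207.] 0.33 [0.562 0.116 0.   ]
press side [295. 181.] 0.56 [ 0.493 -0.2    0.   ]
tray_front top [358. 247.] 0.6 [ 0.425 -0.217  0.045]
tray_front side [316. 172.] 0.59 [ 0.42  -0.21   0.045]
tray_front side [295. 179.] 0.42 [ 0.494 -0.169  0.045]
console top [218. 216.] 0.73 [0.537 0.204 0.   ]
console top [247. 207.] 0.34 [0.562 0.112 0.   ]
console side [274. 280.] 0.6 [0.547 0.211 0.   ]
console side [333. 393.] 0.21 [0.378 0.531 0.   ]
rocker_pad top [180. 204.] 0.53 [0.559 0.301 0.094]
rocker_pad side [265. 290.] 0.71 [0.564 0.297 0.094]
yellow_top top [246. 210.] 0.41 [0.
[... 964 characters left out ...]
 0.88 [0.398 0.527 0.03 ]
{'time': 1.25, 'q': array([-7.56296826e+01,  4.97959750e+00,  1.00780915e+01,  9.50997649e+01,
        3.69973237e-04,  8.99996794e+01]), 'qd': array([ 0.02987937, -0.0229127 , -0.08564437, -0.09520881,  0.02413719,
       -0.03608777]), 'joint_efforts': array([-1.37319606e-03, -5.20107222e+01,  4.64861190e+01,  1.58259041e-03,
       -5.39090922e-05,  1.62718266e-05]), 'ee_pos': array([ 0.13650392, -0.53278599,  0.23127635]), 'tcp_rot': array([-1.79998729e+02, -3.69980348e-04,  1.43706380e+01]), 'wrist_force': array([-0.39478693,  0.45608648, -0.25542447]), 'torque': array([ 0.0432082 , -0.01419619, -0.05794203]), 'grasp_force': 0.0, 'opening': 0.08538761733107215}
```

```bash
python3 - <<'E'
import cv2
a=cv2.imread('pics/top0.png')[110:320,90:480]; cv2.imwrite('pics/top0b.png',cv2.resize(a,None,fx=2,fy=2,interpolation=cv2.INTER_CUBIC))
a=cv2.imread('pics/side0.png')[120:340,200:400]; cv2.imwrite('pics/side0b.png',cv2.resize(a,None,fx=2.7,fy=2.7,interpolation=cv2.INTER_CUBIC))
E
```

```text
(no output)
```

View pics/top0b.png

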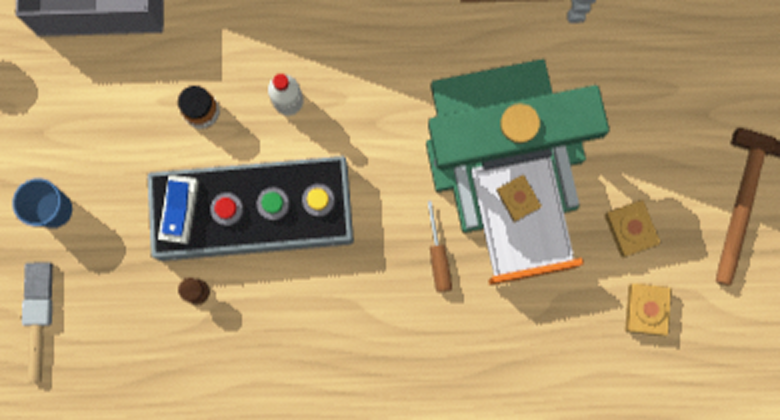

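View pics/side0b.png

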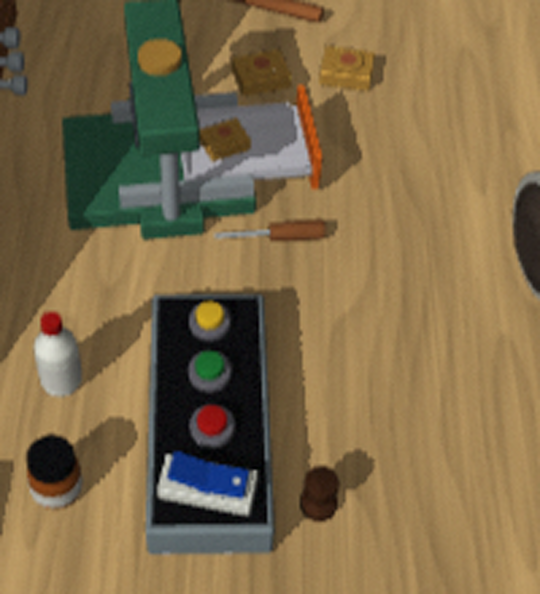

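Top view: the rocker is at about (179,214), red (203,214), green (226,211), yellow (249,210). The orange plate runs from (336,251) to (381,241), with the die on the tray at (350,209). Two look-alike dies lie off the tray at (407,223) and (415,265). Next I'll segment the colours to get precise positions.

```bash
cat > seg.py <<'E'
from h import *
def blob(img,name,roi):
    h=cv2.cvtColor(img,cv2.COLOR_BGR2HSV)
    r={'yellow':(22,32),'green':(45,80),'blue':(100,125),'orange':(5,16),'red':(0,180)}[name]
    m=cv2.inRange(h,(r[0],150,60 if name in('green','blue') else 120),(r[1],255,255))
    if name=='red': m=((h[...,1]>150)&(h[...,2]>120)&((h[...,0]<6)|(h[...,0]>170))).astype(np.uint8)*255
    k=np.zeros_like(m); x0,y0,x1,y1=roi; k[y0:y1,x0:x1]=255; m&=k
    n,l,s,c=cv2.connectedComponentsWithStats(m); i=1+s[1:,4].argmax()
    return c[i],s[i,4],np.argwhere(l==i)[:,::-1]
def tri(A,a,B,b):
    o1,d1=ray(A,a);o2,d2=ray(B,b); t=np.linalg.lstsq(np.c_[d1,-d2],o2-o1,rcond=None)[0]
    p,q=o1+d1*t[0],o2+d2*t[1]; return (p+q)/2,np.linalg.norm(p-q)
ROI={'top':{'b':(160,180,275,245),'o':(325,230,390,260)},'side':{'b':(255,225,300,320),'o':(300,145,325,195)}}
E
python3 - <<'E'
from seg import *
T,S=cam('top'),cam('side')
for n in('yellow','green','red','blue'):
    a,s,_=blob(T['color'],n,ROI['top']['b']); b,s2,_=blob(S['color'],n,ROI['side']['b'])
    print(n,a.round(1),s,b.round(1),s2,atz(T,a,.079).round(4),atz(S,b,.079).round(4),[np.round(x,4) for x in tri(T,a,S,b)])
for c,k in((T,'top'),(S,'side')):
    a,s,p=blob(c['color'],'orange',ROI[k]['o']); r=cv2.minAreaRect(p.astype(np.float32)); print(k,a,s,r,cv2.boxPoints(r).round(1).tolist())
    _,_,p=blob(c['color'],'blue',ROI[k]['b']); print('blue',cv2.boxPoints(cv2.minAreaRect(p.astype(np.float32))).round(1).tolist())
    if k=='top':
        for z in (.06,.075): print('ends',atz(c,[336.0,251.0],z).round(3),atz(c,[381,241.5],z).round(3))
        q=blob(c['color'],'orange',ROI[k]['o'])[2]
        for x in range(q[:,0].min(),q[:,0].max()+1,4): print(x,q[q[:,0]==x][:,1].min(),q[q[:,0]==x][:,1].max())
E
```

```text
yellow [248.5 209.2] 81 [277.1 236.2] 81 [0.5413 0.1021 0.079 ] [0.5414 0.1057 0.079 ] [array([0.5418, 0.1024, 0.0746]), np.float64(0.0005)]
green [225.8 210.9] 72 [277.3 254.6] 81 [0.5382 0.1687 0.079 ] [0.5376 0.1718 0.079 ] [array([0.5383, 0.1692, 0.0753]), np.float64(0.001)]
red [202.1 213.5] 81 [277.6 275.2] 84 [0.5324 0.2382 0.079 ] [0.5331 0.2413 0.079 ] [array([0.5331, 0.2389, 0.0749]), np.float64(0.0002)]
blue [177.6 213. ] 238 [276.4 295.5] 302 [0.5362 0.3101 0.079 ] [0.5332 0.3052 0.079 ] [array([0.534 , 0.3088, 0.0861]), np.float64(0.002)]
top [357.80232558 245.31976744] 172 ((357.5950927734375, 245.4439239501953), (4.050895690917969, 48.052001953125), 77.90524291992188) [[333.70001220703125, 248.5], [380.70001220703125, 238.39999389648438], [381.5, 242.39999389648438], [334.5, 252.5]]
blue [[171.1999969482422, 225.8000030517578], [174.10000610351562, 200.10000610351562], [183.89999389648438, 201.1999969482422], [181.0, 226.89999389648438]]
ends [ 0.413 -0.15   0.06 ] [ 0.437 -0.284  0.06 ]
ends [ 0.412 -0.149  0.075] [ 0.436 -0.281  0.075]
334 250 250
338 248 251
342 247 250
346 246 249
350 246 248
354 245 248
358 244 246
362 243 246
366 242 245
370 242 244
374 241 244
378 239 242
side [314.29220779 169.49350649] 154 ((314.49664306640625, 169.85235595703125), (38.615570068359375, 5.715397834777832), 81.57302856445312) [[308.79998779296875, 151.1999969482422], [314.5, 150.3000030517578], [320.20001220703125, 188.5], [314.5, 189.39999389648438]]
blue [[261.20001220703125, 297.70001220703125], [264.1000061035156, 286.5], [292.1000061035156, 293.79998779296875], [289.20001220703125, 305.0]]
```

```bash
cat >> h.py <<'E'
def delta(goal,o=None):
    o=o or bot.get_obs(); M=R.from_euler('xyz',o['tcp_rot'],degrees=True).as_matrix()
    return (M.T@(np.array(goal)-o['ee_pos'])).round(4)
E
python3 - <<'E'
from seg import *
T,S=cam('top'),cam('side')
print('far',tri(T,(179,200.6),S,(262.6,292.1)),'near',tri(T,(176.1,226.3),S,(290.7,299.4)))
for c,f,n in((T,(179,200.6),(176.1,226.3)),(S,(262.6,292.1),(290.7,299.4))): print(atz(c,f,.098).round(4),atz(c,n,.084).round(4))
for p in [(.531,.309,.084),(.570,.311,.098),(.491,.307,.084)]: print(proj(T,p),proj(S,p))
a=np.hstack([c['color'][y:y+70,x:x+70] for c,x,y in((T,145,178),(S,240,260))])
cv2.imwrite('pics/rock.png',cv2.resize(a,None,fx=5,fy=5,interpolation=cv2.INTER_CUBIC))
print(delta((.556,.311,.20)))
E
```

```text
far (array([0.57060342, 0.30362351, 0.09193702]), np.float64(0.00021353209289635242)) near (array([0.49531482, 0.31464127, 0.0791297 ]), np.float64(0.003136325807829452))
[0.5694 0.3024 0.098 ] [0.4962 0.3133 0.084 ]
[0.5703 0.3069 0.098 ] [0.4938 0.3176 0.084 ]
[177.65730501 214.43945946] [277.12020538 295.94304908]
[176.03454984 200.47314275] [262.60375919 293.46972188]
[178.26422963 228.01862681] [291.85953604 295.92733099]
[ 0.6158 -0.7133  0.0313]
```

View pics/rock.png

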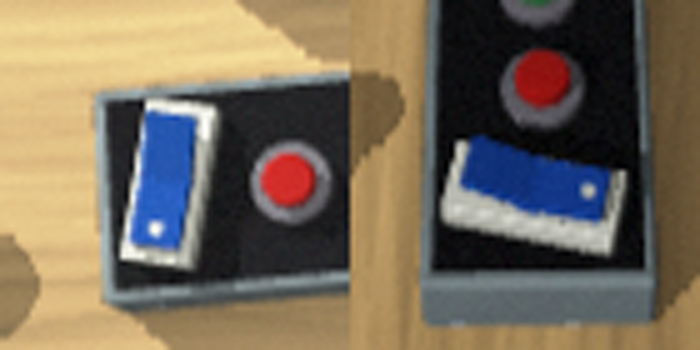

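The close crop shows the blue rocker turned about -8°. Its white dot is near the robot and the far half is raised, with the outer end at about (174,200) in the top picture. Target pad is (.561,.305).

>>> arm_command(series=[[0.031,-0.035,0,0],[0.062,-0.07,0,0],[0.093,-0.106,0,0],[0.124,-0.141,0,0],[0.155,-0.177,0,0]], hand=0)

```text
time: 1.95
ee_pos: [0.2431, -0.3213, 0.2313]
tcp_rot: [180.0, -0.0, 14.3]
wrist_force: [0.9, -1.2, 0.4]
opening: 0.0125
grasp_force: 0.0
```

>>> arm_command(series=[[0.031,-0.035,0,0],[0.062,-0.07,0,0],[0.093,-0.106,0,0],[0.124,-0.141,0,0],[0.155,-0.177,0,0]])

```text
time: 2.45
ee_pos: [0.3494, -0.1112, 0.2316]
tcp_rot: [180.0, -0.1, 14.4]
wrist_force: [1.3, -0.1, -0.7]
opening: -0.0004
grasp_force: 0.0
```

>>> arm_command(series=[[0.031,-0.035,0,0],[0.062,-0.07,0,0],[0.093,-0.106,0,0],[0.124,-0.141,0,0],[0.155,-0.177,0,0]])

```text
time: 2.95
ee_pos: [0.4557, 0.0991, 0.2315]
tcp_rot: [180.0, -0.0, 14.4]
wrist_force: [0.9, -1.5, -0.1]
opening: -0.0
grasp_force: 0.0
```

>>> arm_command(series=[[0.031,-0.035,0,0.08],[0.062,-0.07,0,0.16],[0.093,-0.106,0,0.24],[0.124,-0.141,0,0.32],[0.154,-0.175,0,0.39]])

```text
time: 3.45
ee_pos: [0.5404, 0.0466, 0.2311]
tcp_rot: [-175.6, 0.4, 2.7]
wrist_force: [0.8, 0.7, -0.1]
opening: -0.0001
grasp_force: 0.0
```

```bash
python3 - <<'E'
from h import *
o=bot.get_obs(); print(o['time'],o['ee_pos'],o['tcp_rot'],o['wrist_force'],delta((.561,.305,.12)))
E
```

```text
3.45 [0.54039302 0.04660391 0.23108039] [-175.63482523    0.37190824    2.69264094] [ 0.78117577  0.67606088 -0.08170518] [ 0.0334 -0.248   0.1301]
```

```bash
python3 - <<'E'
from h import *
o=bot.get_obs(); print(o['q'],o['qd'])
E
```

```text
[  2.6371799    4.23259321   9.16693526  95.31048361   4.36481272
 179.94437881] [-2.31340084e+01  1.06500526e+01  1.12428213e+01  1.39100081e+00
  5.05119646e+00  2.28367986e-02]
```

>>> arm_command(series=[[0,0,0,0],[0,0,0,0],[0,0,0,0],[0,0,0,0],[0,0,0,0]])

```text
time: 3.95
ee_pos: [0.5395, 0.0478, 0.2316]
tcp_rot: [-175.7, 0.3, 2.8]
wrist_force: [0.2, -0.3, 0.9]
opening: -0.0004
grasp_force: 0.0
```

```bash
python3 - <<'E'
from h import *
o=bot.get_obs(); print(o['q'],o['ee_pos'],o['tcp_rot'],o['qd'])
E
```

```text
[  2.77638599   4.09137667   9.07779379  95.31989623   4.34232575
 179.94399837] [0.53949736 0.04776718 0.231612  ] [-175.6573513     0.32923877    2.83222779] [-0.14501735  0.04906553  0.08597092 -0.0690146  -0.01352702  0.009986  ]
```

Joint 6 hit its limit, so I'll turn the other way, to yaw about 82°.

>>> arm_command(series=[[0,0,0,-0.14],[0,0,0,-0.28],[0,0,0,-0.42],[0,0,0,-0.56],[0,0,0,-0.69]])

```text
time: 4.45
ee_pos: [0.5396, 0.0476, 0.2315]
tcp_rot: [-176.4, -2.5, 42.6]
wrist_force: [-0.6, 0.2, 0.1]
opening: -0.0003
grasp_force: 0.0
```

>>> arm_command(series=[[0,0,0,-0.14],[0,0,0,-0.28],[0,0,0,-0.42],[0,0,0,-0.56],[0,0,0,-0.69]])

```text
time: 4.95
ee_pos: [0.5396, 0.0476, 0.2315]
tcp_rot: [-178.9, -4.2, 82.2]
wrist_force: [0.3, 0.6, 0.5]
opening: 0.0003
grasp_force: 0.0
```

```bash
python3 - <<'E'
from h import *
o=bot.get_obs(); print(o['q'],o['ee_pos'],o['tcp_rot'],delta((.561,.305,.2)))
E
```

```text
[  2.75496509   4.10509041   9.08194551  95.31515425   4.34017216
 100.54877697] [0.53959337 0.04755855 0.23151848] [-178.87051475   -4.20450658   82.15190666] [ 0.2549 -0.013   0.0506]
```

>>> arm_command(series=[[0.049,-0.002,0,0],[0.098,-0.005,0,0],[0.147,-0.008,0,0],[0.195,-0.01,0,0],[0.242,-0.012,0,0]])

```text
time: 5.45
ee_pos: [0.5619, 0.2902, 0.2498]
tcp_rot: [-178.9, -4.2, 81.8]
wrist_force: [0.6, -1.6, -0.2]
opening: 0.0002
grasp_force: 0.0
```

>>> arm_command(series=[[0.013,-0.001,0.03,0],[0.011,-0.001,0.06,0],[0.009,-0.001,0.09,0],[0.007,-0.001,0.115,0],[0.007,-0.001,0.115,0]])

```text
time: 5.95
ee_pos: [0.5593, 0.3031, 0.1313]
tcp_rot: [-178.6, -4.0, 81.8]
wrist_force: [0.7, 0.2, -0.3]
opening: -0.0001
grasp_force: 0.0
```

```bash
python3 - <<'E'
from h import *
o=bot.get_obs(); print(o['q'],o['ee_pos'],o['tcp_rot'],o['wrist_force'],delta((.561,.305,.11)))
c=cam('side'); a=c['color'][190:330,200:360]; cv2.imwrite('pics/s2.png',cv2.resize(a,None,fx=4,fy=4,interpolation=cv2.INTER_CUBIC))
E
```

```text
[ 26.61293725  14.84032565  10.16996985  84.2376404    4.10775633
 124.78906565] [0.55927851 0.30305828 0.13133481] [-178.55181177   -3.99627871   81.81250711] [ 0.65959132  0.17274776 -0.28470377] [0.0007 0.002  0.0214]
```

View pics/s2.png

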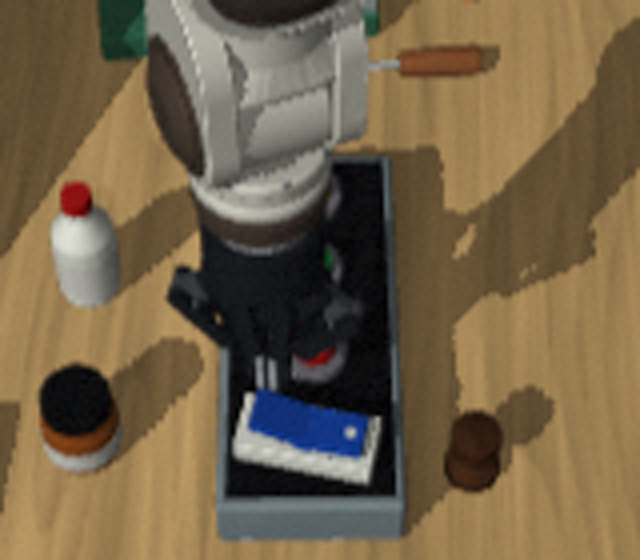

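The side picture shows the closed tips at about (266,287), directly over the raised outer end of the rocker. The jar and bottle are clear.

>>> arm_command(series=[[0,0.001,0.015,0],[-0.001,0.001,0.029,0],[-0.001,0.001,0.036,0],[-0.002,0.001,0.042,0],[-0.002,0.001,0.047,0]])

```text
time: 6.5
ee_pos: [0.562, 0.3048, 0.0884]
tcp_rot: [-178.9, -4.2, 81.8]
wrist_force: [0.9, -1.2, 3.2]
opening: -0.0
grasp_force: 1.6
```

>>> arm_command(series=[[0,0,0.001,0],[0,0,0.002,0],[0,0,0.002,0],[0,0,0.002,0],[0,0,0.002,0]])

```text
time: 7.0
ee_pos: [0.5616, 0.3051, 0.0864]
tcp_rot: [-178.8, -4.2, 81.8]
wrist_force: [1.2, -0.1, 2.2]
opening: -0.0
grasp_force: 1.0
```

Contact with about 2–3 N, so I'll go on to the stop.

>>> arm_command(series=[[0,0,0.001,0],[0,0,0.002,0],[0,0,0.003,0],[0,0,0.003,0],[0,0,0.003,0]])

```text
time: 7.5
ee_pos: [0.5617, 0.3052, 0.0844]
tcp_rot: [-178.9, -4.2, 81.8]
wrist_force: [0.3, -2.8, 9.9]
opening: -0.0001
grasp_force: 4.6
```

>>> arm_command(series=[[0,0,0.001,0],[0,0,0.001,0],[0,0,0.001,0],[0,0,0.001,0],[0,0,0.001,0]])

```text
time: 8.0
ee_pos: [0.5618, 0.3053, 0.0843]
tcp_rot: [-178.9, -4.3, 81.8]
wrist_force: [-2.3, -4.2, 14.7]
opening: 0.0001
grasp_force: 7.2
```

Hard stop felt (15 N, no more travel). Lifting off and checking.

>>> arm_command(series=[[0.002,0,-0.03,0],[0.005,0,-0.07,0],[0.008,0,-0.11,0],[-0.03,0,-0.13,-0.1],[-0.075,0,-0.13,-0.2]])

```text
time: 8.5
ee_pos: [0.5526, 0.2222, 0.2093]
tcp_rot: [-179.9, -4.4, 93.7]
wrist_force: [1.0, -1.2, -0.7]
opening: -0.0003
grasp_force: 0.0
```

```bash
python3 - <<'E'
from h import *
o=bot.get_obs(); print(o['ee_pos'],o['tcp_rot'],o['wrist_force'],delta((.375,-.226,.23)))
c=cam('side'); a=c['color'][250:330,230:330]; cv2.imwrite('pics/s3.png',cv2.resize(a,None,fx=5,fy=5,interpolation=cv2.INTER_CUBIC))
E
```

```text
[0.5526426  0.22218337 0.20929203] [-179.94481506   -4.44461819   93.66106404] [ 0.98305452 -1.18259497 -0.71614972] [-0.433  -0.206  -0.0542]
```

View pics/s3.png

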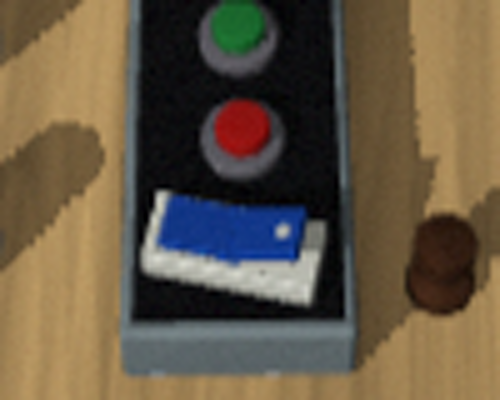

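The crop shows the white-dot half now raised and the far half level, so the rocker is on. On to the tray.

>>> arm_command(series=[[-0.043,-0.02,-0.006,-0.03],[-0.086,-0.041,-0.011,-0.06],[-0.13,-0.062,-0.017,-0.1],[-0.173,-0.082,-0.022,-0.1],[-0.215,-0.103,-0.027,-0.1]])

```text
time: 9.05
ee_pos: [0.4604, -0.0018, 0.2172]
tcp_rot: [179.9, -4.4, 99.0]
wrist_force: [0.4, -0.5, 0.5]
opening: -0.0003
grasp_force: 0.0
```

```bash
python3 - <<'E'
from h import *
o=bot.get_obs(); print(o['ee_pos'],o['tcp_rot'],delta((.370,-.226,.22)),delta((.370,-.226,.047)))
E
```

```text
[ 0.46038152 -0.00176554  0.21715243] [179.90580761  -4.37964615  99.03345534] [-0.2064 -0.1244 -0.0189] [-0.2197 -0.1247  0.1536]
```

>>> arm_command(series=[[-0.042,-0.025,-0.004,0],[-0.084,-0.05,-0.008,0],[-0.126,-0.075,-0.011,0],[-0.168,-0.1,-0.015,0],[-0.206,-0.122,-0.019,0]])

```text
time: 9.55
ee_pos: [0.3722, -0.2254, 0.2203]
tcp_rot: [179.9, -4.4, 99.0]
wrist_force: [1.4, -0.1, 0.4]
opening: -0.0005
grasp_force: 0.0
```

>>> arm_command(series=[[-0.003,0,0.04,0],[-0.006,0,0.08,0],[-0.009,0,0.12,0],[-0.0125,0,0.16,0],[-0.0125,0,0.16,0]])

```text
time: 10.05
ee_pos: [0.371, -0.2221, 0.0551]
tcp_rot: [-179.8, -4.7, 99.0]
wrist_force: [-0.4, -0.2, 0.1]
opening: 0.0001
grasp_force: 0.0
```

```bash
python3 - <<'E'
from seg import *
o=bot.get_obs(); print(o['ee_pos'],o['tcp_rot'],delta((.424,-.217,.047)),delta((.424+.09*.984,-.217+.09*.179,.047)))
c=cam('top'); a=c['color'][150:280,300:440]; cv2.imwrite('pics/t3.png',cv2.resize(a,None,fx=4,fy=4,interpolation=cv2.INTER_CUBIC))
E
```

```text
[ 0.37100508 -0.2220984   0.05508024] [-179.75941767   -4.71059142   98.97900944] [-0.0039  0.0532  0.0076] [-0.0018  0.1432  0.0074]
```

View pics/t3.png

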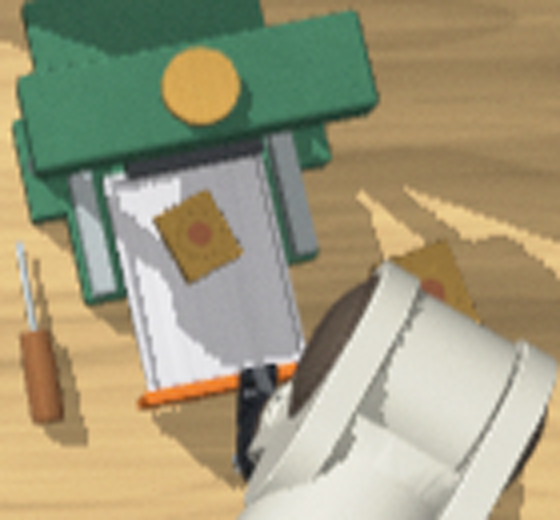

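>>> arm_command(series=[[-0.003,0.008,0.006,0],[-0.003,0.016,0.006,0],[-0.003,0.024,0.006,0],[-0.003,0.029,0.006,0],[-0.003,0.034,0.006,0]])

```text
time: 10.6
ee_pos: [0.4089, -0.2213, 0.0545]
tcp_rot: [179.8, -4.3, 99.0]
wrist_force: [0.1, -0.3, -0.0]
opening: 0.0005
grasp_force: 0.0
```

>>> arm_command(series=[[0,0.005,0,0],[0,0.01,0,0],[0,0.015,0,0],[0,0.02,0,0],[0,0.025,0,0]])

```text
time: 11.1
ee_pos: [0.4329, -0.2172, 0.0539]
tcp_rot: [179.9, -4.4, 99.0]
wrist_force: [-3.0, 2.3, 2.1]
opening: -0.0
grasp_force: 1.4
```

>>> arm_command(series=[[0,0.005,0,0],[0,0.01,0,0],[0,0.015,0,0],[0.001,0.02,0,0],[0.001,0.025,0,0]])

```text
time: 11.6
ee_pos: [0.4576, -0.2126, 0.054]
tcp_rot: [179.9, -4.3, 99.0]
wrist_force: [-3.5, -1.4, 0.0]
opening: -0.0001
grasp_force: 1.4
```

>>> arm_command(series=[[0,0.004,0,0],[0,0.008,0,0],[0,0.012,0,0],[0,0.015,0,0],[0,0.018,0,0]])

```text
time: 12.1
ee_pos: [0.4751, -0.2096, 0.0541]
tcp_rot: [179.9, -4.4, 99.0]
wrist_force: [-2.8, -2.0, -1.9]
opening: -0.0
grasp_force: 1.3
```

>>> arm_command(series=[[0,0.002,0,0],[0,0.004,0,0],[0,0.006,0,0],[0,0.008,0,0],[0,0.01,0,0]])

```text
time: 12.6
ee_pos: [0.4849, -0.208, 0.0542]
tcp_rot: [179.9, -4.4, 99.0]
wrist_force: [-2.7, 0.3, -1.9]
opening: -0.0001
grasp_force: 1.3
```

>>> arm_command(series=[[0,0.002,0,0],[0,0.004,0,0],[0,0.006,0,0],[0,0.008,0,0],[0,0.01,0,0]])

```text
time: 13.1
ee_pos: [0.4876, -0.2074, 0.054]
tcp_rot: [-179.3, -4.4, 98.8]
wrist_force: [-51.6, -8.6, 22.5]
opening: -0.0
grasp_force: 26.3
```

Hard stop at 52 N. Backing off, lifting, and checking.

>>> arm_command(series=[[0,-0.006,0,0],[0,-0.012,0,0],[0,-0.03,0,0],[0,-0.06,0,0],[0,-0.07,-0.04,0]])

```text
time: 13.6
ee_pos: [0.4213, -0.2185, 0.0888]
tcp_rot: [-179.7, -4.7, 99.0]
wrist_force: [0.5, -1.0, 0.9]
opening: 0.0003
grasp_force: 0.0
```

>>> arm_command(series=[[0.003,0,-0.04,0],[0.006,0,-0.08,0],[0.01,0,-0.13,0],[0.05,0,-0.13,0.1],[0.1,0.01,-0.13,0.2]])

```text
time: 14.1
ee_pos: [0.4223, -0.1316, 0.2332]
tcp_rot: [-179.5, -4.2, 87.1]
wrist_force: [1.3, 1.0, -0.3]
opening: 0.0002
grasp_force: 0.0
```

```bash
python3 - <<'E'
from seg import *
o=bot.get_obs(); print(o['ee_pos'],o['tcp_rot'],o['q'][5],delta((.541,.103,.20)))
T,S=cam('top'),cam('side')
for n in('yellow','green'):
    try:print(n,[blob(c['color'],n,ROI[k]['b'])[:2] for c,k in((T,'top'),(S,'side'))])
    except Exception as e: print(n,e)
for t in('tray_front','press','die'): print(t,[(np.round(m['location']),round(m['confidence'],2)) for m in bot.mark_of('side',t)[:3]])
a=S['color'][120:260,210:350]; cv2.imwrite('pics/s4.png',cv2.resize(a,None,fx=4,fy=4,interpolation=cv2.INTER_CUBIC))
E
```

```text
[ 0.42234731 -0.13159734  0.23320776] [-179.51202817   -4.232687     87.14177434] 72.96089191672993 [0.2371 0.1072 0.0499]
yellow [(array([248.51219512, 209.12195122]), np.int32(82)), (array([277.13580247, 236.24691358]), np.int32(81))]
green [(array([225.83333333, 210.90277778]), np.int32(72)), (array([277.31707317, 254.63414634]), np.int32(82))]
tray_front [(array([295., 170.]), 0.97)]
press [(array([295., 181.]), 0.73)]
die [(array([296., 150.]), 0.71), (array([329., 150.]), 0.67), (array([259., 176.]), 0.49)]
```

View pics/s4.png

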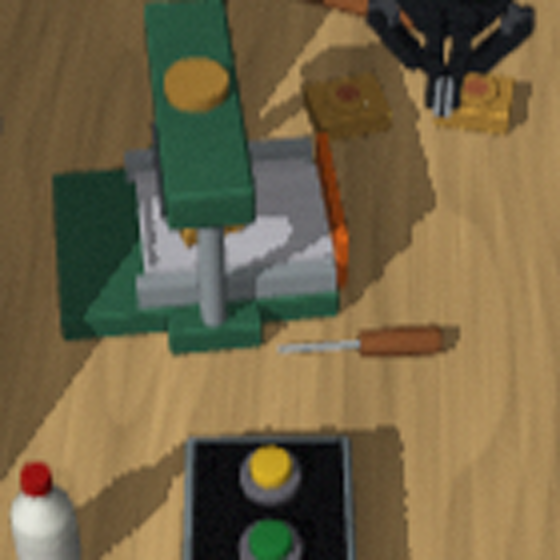

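The picture shows the orange plate against the bed front, with the die still flat on the tray under the crosshead. Now the yellow button.

>>> arm_command(series=[[0.04,0.018,0,0],[0.08,0.036,0,0],[0.12,0.054,0,0],[0.16,0.072,0,0],[0.2,0.09,0.02,0]])

```text
time: 14.85
ee_pos: [0.5219, 0.0662, 0.2267]
tcp_rot: [-179.5, -4.3, 87.5]
wrist_force: [0.9, -1.5, 0.9]
opening: -0.0
grasp_force: 0.0
```

>>> arm_command(series=[[0.035,0.016,0.04,0],[0.034,0.016,0.07,0],[0.032,0.016,0.1,0],[0.032,0.016,0.1,0],[0.032,0.016,0.1,0]])

```text
time: 15.35
ee_pos: [0.5364, 0.1035, 0.1278]
tcp_rot: [-179.2, -4.3, 87.5]
wrist_force: [-0.5, 0.2, 0.4]
opening: 0.0
grasp_force: 0.0
```

```bash
python3 - <<'E'
from h import *
print(bot.get_obs()['ee_pos'],delta((.541,.103,.085)),delta((.541,.103,.071)))
E
```

```text
[0.53638607 0.10352315 0.12777707] [-0.0035  0.0052  0.0426] [-0.0046  0.0054  0.0565]
```

>>> arm_command(series=[[-0.001,0.002,0.015,0],[-0.002,0.004,0.03,0],[-0.003,0.005,0.04,0],[-0.004,0.005,0.046,0],[-0.004,0.005,0.051,0]])

```text
time: 15.85
ee_pos: [0.5404, 0.1038, 0.0758]
tcp_rot: [-179.2, -4.3, 87.5]
wrist_force: [-1.1, -1.7, 4.0]
opening: 0.0001
grasp_force: 1.5
```

>>> arm_command(series=[[0,0,0.002,0],[0,0,0.004,0],[0,0,0.006,0],[0,0,0.006,0],[0,0,0.006,0]])

```text
time: 16.35
ee_pos: [0.5407, 0.1045, 0.0713]
tcp_rot: [-179.3, -4.3, 87.5]
wrist_force: [-2.6, -3.5, 7.6]
opening: 0.0004
grasp_force: 3.8
```

>>> arm_command(series=[[0,0,0.001,0],[0,0,0.002,0],[0,0,0.002,0],[0,0,0.002,0],[0,0,0.002,0]])

```text
time: 16.85
ee_pos: [0.5408, 0.1045, 0.0709]
tcp_rot: [-179.4, -4.3, 87.5]
wrist_force: [-6.7, -5.1, 19.7]
opening: 0.0002
grasp_force: 9.9
```

>>> arm_command(series=[[0,0,-0.01,0],[0.001,0,-0.025,0],[0.003,0,-0.05,0],[0.036,0.001,-0.05,0],[0.07,0,-0.05,0]])

```text
time: 17.35
ee_pos: [0.5448, 0.1712, 0.1252]
tcp_rot: [-179.4, -4.3, 87.4]
wrist_force: [0.6, -0.1, -0.1]
opening: 0.0004
grasp_force: 0.0
```

```bash
python3 - <<'E'
from seg import *
S=cam('side'); print(blob(S['color'],'yellow',ROI['side']['b'])[:2])
print(bot.get_obs()['ee_pos'],delta((.538,.170,.085)),delta((.538,.170,.071)))
E
```

```text
(array([281. , 238.5]), np.int32(2))
[0.54448097 0.17565608 0.12502346] [-0.009  -0.0058  0.0395] [-0.0101 -0.0056  0.0535]
```

Yellow reached its stop (20 N at 0.071). Now green.

>>> arm_command(series=[[-0.004,-0.003,0.01,0],[-0.008,-0.005,0.025,0],[-0.009,-0.005,0.036,0],[-0.009,-0.005,0.043,0],[-0.009,-0.005,0.048,0]])

```text
time: 17.9
ee_pos: [0.5379, 0.1649, 0.0744]
tcp_rot: [-179.2, -4.3, 87.5]
wrist_force: [-0.4, -1.8, 3.7]
opening: 0.0001
grasp_force: 1.8
```

>>> arm_command(series=[[0,0,0.002,0],[0,0,0.004,0],[0,0,0.006,0],[0,0,0.008,0],[0,0,0.008,0]])

```text
time: 18.4
ee_pos: [0.5386, 0.1656, 0.0708]
tcp_rot: [-179.5, -4.3, 87.5]
wrist_force: [-11.1, -9.2, 27.5]
opening: 0.0002
grasp_force: 13.9
```

Green is fully down (27 N at the stop). Lifting off and moving well clear.

>>> arm_command(series=[[0,0,-0.015,0],[0.002,0,-0.04,0],[0.005,0,-0.08,0],[0,0,-0.12,0],[-0.02,-0.04,-0.14,0]])

```text
time: 18.9
ee_pos: [0.5017, 0.1383, 0.2075]
tcp_rot: [-179.4, -4.4, 87.6]
wrist_force: [-1.5, -0.3, 0.4]
opening: -0.0002
grasp_force: 0.0
```

>>> arm_command(series=[[-0.03,-0.03,0,0],[-0.06,-0.06,0,0],[-0.09,-0.09,0,0],[-0.12,-0.12,0,0],[-0.15,-0.15,0,0]])

```text
time: 19.4
ee_pos: [0.3411, -0.0063, 0.1964]
tcp_rot: [-179.3, -4.3, 87.6]
wrist_force: [-0.2, -1.5, -0.2]
opening: 0.0003
grasp_force: 0.0
```

>>> arm_command(series=[[0,0,0,0],[0,0,0,0],[0,0,0,0],[0,0,0,0],[0,0,0,0]])

```text
time: 19.9
ee_pos: [0.3426, -0.0052, 0.196]
tcp_rot: [-179.2, -4.3, 87.6]
wrist_force: [-0.3, -0.7, 0.1]
opening: -0.0005
grasp_force: 0.0
```

```bash
python3 - <<'E'
from seg import *
S=cam('side')
for n in('yellow','green','red'): print(n,blob(S['color'],n,ROI['side']['b'])[:2])
print(bot.get_obs()['ee_pos'],bot.get_obs()['qd'].round(2))
a=S['color'][120:340,200:400]; cv2.imwrite('pics/s5.png',cv2.resize(a,None,fx=2.7,fy=2.7,interpolation=cv2.INTER_CUBIC))
E
```

```text
yellow (array([277.09090909, 237.24242424]), np.int32(66))
green (array([277.27710843, 254.59036145]), np.int32(83))
red (array([277.60714286, 275.22619048]), np.int32(84))
[ 0.34254402 -0.00530535  0.19604207] [-0.29 -0.25 -0.1   0.16  0.03 -0.01]
```

View pics/s5.png

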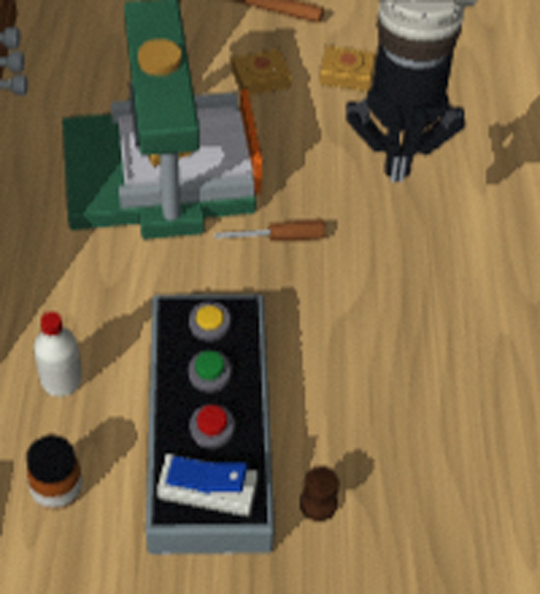

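The picture shows yellow lower than before (row 237.2, was 236.2), green and red up, the rocker on, the tray home, and nothing else moved.

```bash
python3 -c "
from workcell import bot
print(bot.job_done())"
```

```text
the job is handed in; nothing more can be done
None
```

The job is handed in, with no verdict returned: I pressed the rocker on, pushed the tray home, pressed yellow down so it stayed, then pressed and released green, in that order; the last picture and the stop forces agree, and red, the die and the bystanders look untouched.

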